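# Stamp a tissue cassette and rack it

## Task

Draw the striker of the marking stamp back until its sear holds it, lay the pink cassette in the stamp's sloping nest with its white code end toward the striker and its lower edge down on both lips, let go, and press the yellow trip button so that the striker hits that end and drives the cassette against the anvil. Then take the cassette out and stand it on a long edge, fully down, in the rack slot with the yellow ends, leaving the other cassettes in the rack and the two jars alone.

Things in the scene. Friction and masses are not known exactly. Their poses are not given: they have to be found in the camera images.
- cassette: Loose closed pink plastic tissue cassette, a flat box 50 (x) x 76 (y) x 12 (z) mm, 35 to 70 g, origin at its centre. The last 10 mm toward its +y are white (the code end). It starts lying flat on the bench, either face works.
- code_end (a point): Middle of the cassette's white end face, 38 mm along +y from its centre.
- stamp: White spring marking stamp, fixed to the bench; base 160 x 270 x 14 mm, origin on the bench under its middle. Local y runs along the striker's path: anvil at the -y end, striker at the +y end; local z up. The nest's slope faces local -x and the yellow trip button stands on the -x side.
- nest: Frame of the sloping nest. Origin: centre of a seated cassette once driven against the anvil, 77 mm above the bench. x points up the 45 degree slope, y along the striker's path toward the striker, z square off the slope (up and toward the stamp's -x). A cassette seated with its code end toward the striker has its y along this y. With the striker at rest its nose fills 10 mm of the cassette's room.
- nest_lips (a point): Middle of the nest's lower edge line, 25 mm down-slope and 6 mm behind the nest origin. Two aluminium end brackets carry the cassette: 7 mm pads behind it (its upper 16 mm stand free) and lips 10 mm high under its lower edge. Between them, nest y -21 to +25 mm, all is open for fingers, also below and behind. Friction may stop the cassette sliding: set it onto both lips.
- anvil_face (a point): Middle of the steel anvil's face, 38 mm along nest -y of the nest origin. The nest is 92 mm long from here to the white guide wall (top 102 mm above the bench), so with the striker back the 76 mm cassette may lie up to 16 mm from the anvil; the blow closes that gap.
- striker (a joint): Striker slide, m: 0 at rest (forward), grows as drawn along the stamp's +y. Spring 3.6 N at 0, rising 0.12 N per mm; passing the sear adds up to 5 N. The sear drops in behind the tooth at about 45 mm, hard stop at 53 mm; let go past the sear it settles at about 45 mm. After the blow it rests at 10 mm, pressing the cassette with 5 N; it goes home to 0 when the cassette is lifted out.
- striker_post (a point): Grip point on the striker's red upright post: middle of a block 14 mm (local x) x 20 mm (local y), 38 mm tall, this point 17 mm below its top and 21 mm above the blue carriage (46 x 38 mm) that carries it. Moves with the striker; 113 mm above the bench.
- trip (a joint): Sear and trip slide, m: 0 up, grows as the yellow button is pressed down, stop at 10 mm. Spring 2 N at 0 to 4 N at the stop, plus about 1 N of rubbing on the cocked striker; the striker is let go at about 3 to 7 mm. It springs back up.
- trip_top (a point): Centre of the top of the yellow trip button, 22 mm across, 71 mm above the bench when up; it stands in a black housing 36 mm square whose top is 50 mm above the bench.
- rack: Green slotted rack fixed to the bench, 150 (x) x 104 (y) x 30 (z) mm, origin under its middle. Three slots at local x = -48, 0, +48 mm, each 15 mm wide (x) and 84 mm long (y), floor 8 mm and fin tops 30 mm above the bench.
- free_slot: The rack slot to fill, marked by yellow tabs at both its ends; which of the three it is varies. Origin: where the centre of the cassette lies when it stands fully down on a long edge in the slot, 33 mm above the bench. x across the slot (the cassette's thickness), y along it (the cassette's length), z up. The tabs' tops are 37 mm above the bench, the standing cassette's top 58 mm. Either end of the cassette may point either way.
- blue_cassette: Bystander: a blue cassette of the same size standing on its long edge in another slot of the rack; origin at its centre.
- white_cassette: Bystander: a white cassette of the same size standing in the remaining slot of the rack; origin at its centre.
- pink_jar: Bystander: clear specimen jar with a pink lid, 72 mm across, 103 mm tall, origin under it.
- red_jar: Bystander: dark red specimen jar, 66 mm across, 94 mm tall, origin under it.
Not all that is in view belongs to the job. What is shaped like the cassette but green, orange or turquoise is not meant.

How it is judged (in metres and radians):
On the way, in this order (a step that is already met when the one before it is completed fails the run):
1. the striker is drawn back and held by the sear alone, hands off (value of joint striker between 0.04 and 0.05 m and contact force between the fingers and striker below 0.05 N and value of joint trip below 0.004 m), for 0.3 s.
2. with the striker still held back, the cassette lies let go in the sloping nest, on both brackets, white end toward the striker (x of cassette in the frame of nest between -0.007 and 0.007 m and z of cassette in the frame of nest between -0.005 and 0.006 m and y of code_end in the frame of nest above 0.03 m and angle between the y axis of cassette and the y axis of nest, either way round below 0.12 rad and angle between the z axis of cassette and the z axis of nest, either way round below 0.15 rad and y of cassette in the frame of nest between -0.003 and 0.018 m and value of joint striker between 0.04 and 0.05 m and contact force between the fingers and cassette below 0.05 N), for 0.3 s.
3. the trip is pressed and the striker flies forward under its spring, hands off it, with the cassette in the nest (x of cassette in the frame of nest between -0.007 and 0.007 m and z of cassette in the frame of nest between -0.005 and 0.006 m and y of code_end in the frame of nest above 0.03 m and angle between the y axis of cassette and the y axis of nest, either way round below 0.12 rad and angle between the z axis of cassette and the z axis of nest, either way round below 0.15 rad and velocity of joint striker below -0.3 m/s and contact force between the fingers and striker below 0.05 N and contact force between the fingers and cassette below 0.05 N and value of joint trip above 0.002 m).
4. the striker has hit the white end and drives the cassette against the anvil (x of cassette in the frame of nest between -0.007 and 0.007 m and z of cassette in the frame of nest between -0.005 and 0.006 m and y of code_end in the frame of nest above 0.03 m and angle between the y axis of cassette and the y axis of nest, either way round below 0.12 rad and angle between the z axis of cassette and the z axis of nest, either way round below 0.15 rad and y of cassette in the frame of nest between -0.004 and 0.003 m and value of joint striker between 0.006 and 0.013 m and contact force between striker and cassette above 2 N), for 0.2 s.
At the end, for the whole second after the job is handed in: The cassette stands let go and at rest in the yellow-ended slot on a long edge: centre within 4 mm across the slot, 6 mm along it and 4 mm in height of the place, leaning at most 0.25 rad; the striker is back home (under 3 mm) and the trip button up (under 3 mm) (x of cassette in the frame of free_slot between -0.004 and 0.004 m and y of cassette in the frame of free_slot between -0.006 and 0.006 m and z of cassette in the frame of free_slot between -0.004 and 0.004 m and angle between the z axis of cassette and the x axis of free_slot, either way round below 0.25 rad and angle between the y axis of cassette and the y axis of free_slot, either way round below 0.12 rad and linear speed of cassette below 0.02 m/s and value of joint each of striker, trip below 0.003 m); the robot touches nothing.
It fails at once if a cassette already in the rack is shifted by more than 15 mm (distance of any of blue_cassette, white_cassette from where it was at the start of the episode above 0.015 m).
It fails at once if a specimen jar is shifted by more than 40 mm or tipped over (distance of any of pink_jar, red_jar from where it was at the start of the episode above 0.04 m or angle between any of pink_jar, red_jar's own z axis and vertical above 0.5 rad).
It also fails if it takes over 67 s, if anything falls off the work surface, if the arm or the gripper's body presses on something with over 40 N, if the wrist force passes 120 N, or if a joint passes its speed limit or range.

## Robot

A 7-joint arm with a two-finger parallel gripper is mounted at the origin on the work surface. World frame = base frame: x ahead of the robot, y to its left, z up, the work surface at z = 0. Lengths are in mm, angles in degrees, forces in N, time in s.
With the tool pointing down it reaches from about 400 to 850 mm from the base axis. Payload 4.5 kg.
Tool frame: the origin (TCP) lies at the very end of the fingers, on their centre line; the grasp point (between the pads) lies 19 mm behind it; z points along the fingers, y is the line along which they close (so a half turn about z gives the same grasp; the last joint's range is limited). The gripper opens to 85 mm and grips with 20 to 120 N. Pads are 22 mm wide; open, the fingers measure 114 mm over their backs; the gripper's body (76 mm by 85 mm) begins 54 mm behind the grasp point. The pads swing forward as they close: fully open they stand 13 mm farther back than shut.
Start: joints at [77.911, 39.483, -11.15, 89.685, 9.013, 51.709, -12.324], TCP at [151.505, -606.383, 231.317] pointing down, gripper open.
Joint ranges: [-172.22, 172.22], [-26.19, 119.32], [-84.43, 86.54], [7.71, 146.69], [-57.33, 237.33], [2.42, 119.75], [-152.13, 152.13]. Speed limits (degrees/s): [147.25, 147.25, 180, 180, 180, 180, 180].

## Interface

Orientations are given as [roll, pitch, yaw] about the fixed x, y, z axes, in that order (R = Rz(yaw) Ry(pitch) Rx(roll)).
In Python, from workcell import robot gives the robot as it stands.
- The arm moves only by the tool jog_arm, never from a script. Its argument "targets" is a list of rows, each a list of 5 numbers: the closure, from 0 (fully open) to 1 (shut), then the shift along the tool's x, y, z in units of 0.025 m (1.0 is 0.025 m), then the turn about the tool's z in units of 30 degrees (1.0 is 30 degrees). In form: [[gripper, x, y, z, twist], ...]. A call has 1 to 20 rows; each row shifts and turns the commanded pose from where the row before left it, along the tool's axes as they then stand; what a row does not reach is not made up. A row lasts 1/8 s, in which the tool goes at most 62.5 mm and 10.7 degrees, less where a joint would pass 70% of its speed; a pose out of reach is approached as far as the arm can. A call with a number of a shift or a turn outside -1 to 1 is refused whole. A call with a gripper value outside its range is refused whole. The fingers move at their own pace and stop on an object; "squeeze" is the grip in N (left out, the last holds). Time passes only in rows, so rows that do not move let the fingers close. It gives the time, the measured TCP pose, the force, the opening and the grip force at its end, in the units of the state.
- robot.read_state(): the state, without advancing time (a new reading comes with each control period).
- robot.snapshot(name): name is "scene" or "top"; returns (picture, depth): 420x560x3 uint8, red, green, blue; 420x560 float32, mm along the optical axis (not along the pixel's ray), 0 where there is no reading.
- robot.camera_info(name): a dict with "fx", "fy", "cx", "cy" (pixels), "dist" ([k1, k2, p1, p2, k3] as OpenCV has them; the pictures are not rectified), "eye" and "rotation" of the camera in the world. Camera axes: x right, y down, z forward; pixel columns grow to the right and rows downward; lengths in mm; the calibration is good to about 2 mm. A picture is of the moment at which its call begins. camera_info takes no time and is no camera call.
- robot.close_job(): hands the job in; it is judged then, once.
Trained networks look in the newest picture that a camera, given by its name, has taken for a name from the list of things; names that differ only in an ending like _2 or _b are one class to them, and where a whole thing is asked for, a point or a joint stands for the part that bears it (a point fixed in the world has none). Each returns a list of dicts, best first, with "score" (0 to 1); they miss things now and then, are a little off and sometimes report something else, mostly with a low value. They report only what shows in the picture. A call takes as long as a camera call. They do not tell look-alikes from the thing itself.
- robot.look_for(camera, label): "rect" ([left, top, right, bottom] in pixels, round what is visible of it).
- robot.tip_of(camera, label): "at" ([column, row] in pixels: a listed point, or the origin of a listed thing).
The state is a dict: "time_s": time; "q": joint angles; "joint_velocities": joint speeds; "tau": joint torques, N m; "position": TCP position; "eef_rot": TCP orientation; "force": force on the tool from outside, world axes, zero at the start; "wrist_torque": the same for the moment, N m; "gripper_width": finger opening in mm; "grip_force": force on a finger pad.
Only numpy, scipy, OpenCV 4.12 (cv2) and the standard library are available. Lean on these libraries where they do the work, as an engineer would, in place of code of your own. Each camera call takes 0.05 s, during which the arm holds its last target. There are 200 camera calls.

## Working session

There is one attempt and no reset: what is moved stays moved. The work goes in short steps, Python scripts to look and compute and a tool call to move; the robot and the scene stay as the last step left them, time stands still between calls to the robot, and variables do not carry over. Pictures are saved under pics/ and viewed, at most 10 in all, crops included, and the job is handed in when it is done.

Besides the shell and the picture viewer there is one more tool, called after "Call:" as name([rows], argument=value, ...), one row to a line, values as JSON. jog_arm: Moves the arm, as the interface text tells. Its arguments: {"type":"object","properties":{"targets":{"type":"array"},"squeeze":{"type":"number"}},"required":["targets"]}

```bash
ls; mkdir -p pics; cat > h.py <<'E'
import numpy as np, cv2
from scipy.spatial.transform import Rotation as R
from workcell import robot
def cam(n):
    c=robot.camera_info(n); K=np.array([[c['fx'],0,c['cx']],[0,c['fy'],c['cy']],[0,0,1.]])
    return K,np.array(c['dist'],float),np.array(c['eye'],float),np.array(c['rotation'],float)
def ray(n,px):
    K,d,e,Rt=cam(n); p=cv2.undistortPoints(np.array(px,float).reshape(-1,1,2),K,d).reshape(-1,2)
    return e,np.c_[p,np.ones(len(p))]@Rt.T
def at_z(n,px,z):
    e,r=ray(n,px); z=np.broadcast_to(z,len(r)); return e+r*((z-e[2])/r[:,2])[:,None]
def cloud(n,dep):
    v,u=np.mgrid[:dep.shape[0],:dep.shape[1]]
    e,r=ray(n,np.c_[u.ravel(),v.ravel()]); P=e+r*dep.reshape(-1,1)
    P[dep.ravel()==0]=np.nan
    return P.reshape(*dep.shape,3)
def proj(n,P):
    K,d,e,Rt=cam(n); rv=cv2.Rodrigues(Rt.T)[0]
    return cv2.projectPoints(np.array(P,float).reshape(-1,1,3),rv,-Rt.T@e,K,d)[0].reshape(-1,2)
E
python3 - <<'E'
from h import *
for n in ("scene","top"):
    im,d=robot.snapshot(n); cv2.imwrite(f'pics/{n}0.png',im[...,::-1]); np.savez(f'{n}0.npz',im=im,d=d)
    c=robot.camera_info(n); print(n,np.round(c['eye']),np.round(c['rotation'],2).tolist(),c['fx'],(d>0).mean())
    for l in ['cassette','code_end','nest','nest_lips','anvil_face','striker_post','trip_top','stamp','rack','free_slot','blue_cassette','white_cassette','pink_jar','red_jar']:
        print(l,[(np.round(x['at']).tolist(),round(x['score'],2)) for x in robot.tip_of(n,l)[:3]])
print(robot.read_state())
E
```

```text
pics
scene [1107.  923. 1001.] [-128.53, 0.32, 150.94] 539.2791112720437 0.9957780612244898
cassette [([219.0, 162.0], 0.84), ([178.0, 170.0], 0.72), ([259.0, 143.0], 0.71)]
code_end [([286.0, 172.0], 0.76), ([188.0, 164.0], 0.66), ([219.0, 155.0], 0.63)]
nest [([370.0, 311.0], 0.25), ([366.0, 314.0], 0.24)]
nest_lips []
anvil_face []
striker_post [([292.0, 212.0], 0.89)]
trip_top [([315.0, 226.0], 0.51)]
stamp [([285.0, 239.0], 0.57)]
rack [([367.0, 315.0], 0.67)]
free_slot [([388.0, 299.0], 0.62)]
blue_cassette [([370.0, 310.0], 0.91)]
white_cassette [([354.0, 311.0], 0.74)]
pink_jar [([180.0, 203.0], 0.8)]
red_jar [([265.0, 318.0], 0.91)]
top [ 386.  -52. 1130.] [-168.58, 0.74, -89.84] 440.1135628001663 0.9960374149659864
cassette [([439.0, 300.0], 0.92), ([380.0, 292.0], 0.89), ([427.0, 230.0], 0.67)]
code_end [([441.0, 241.0], 0.94), ([370.0, 299.0], 0.86), ([369.0, 252.0], 0.82)]
nest []
nest_lips []
anvil_face []
striker_post [([246.0, 221.0], 0.94), ([135.0, 249.0], 0.48)]
trip_top [([230.0, 253.0], 0.7)]
stamp [([261.0, 240.0], 0.64)]
rack [([138.0, 250.0], 0.91)]
free_slot 
[... 187 characters left out ...]
 'q': array([ 77.91104595,  39.48253365, -11.15105576,  89.68870012,
         9.01192932,  51.71085359, -12.32490462]), 'joint_velocities': array([ 0.06540881, -0.00318573, -0.04154964,  0.08692128, -0.00146486,
        0.00156063, -0.02111241]), 'tau': array([ 3.27049256e-04, -5.39543045e+01, -1.26672897e+00, -1.58878040e+01,
        1.00215047e-02,  1.45502920e-03, -9.48730843e-06]), 'position': array([ 151.50323392, -606.33868191,  231.30028121]), 'eef_rot': array([-1.79999289e+02, -1.30236086e-03,  1.40272644e+01]), 'force': array([-0.2908536 , -0.52432012, -0.70119717]), 'wrist_torque': array([-0.00424336, -0.02063053, -0.00585254]), 'grip_force': 0.0, 'gripper_width': 85.3991648764109}
```

```bash
sed -i "s/np.array(c\['rotation'\],float)/R.from_euler('xyz',c['rotation'],degrees=True).as_matrix()/" h.py; python3 - <<'E'
from h import *
im=np.load('top0.npz')['im']; 
a=cv2.resize(im[120:380,60:520],None,fx=1.73,fy=1.73,interpolation=cv2.INTER_CUBIC); cv2.imwrite('pics/t1.png',a[...,::-1]); print(a.shape)
E
```

```text
(450, 796, 3)
```

View pics/t1.png

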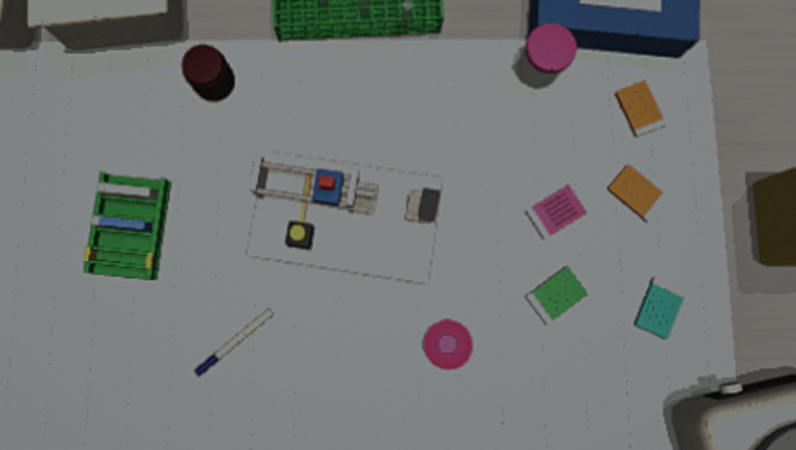

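View pics/scene0.png

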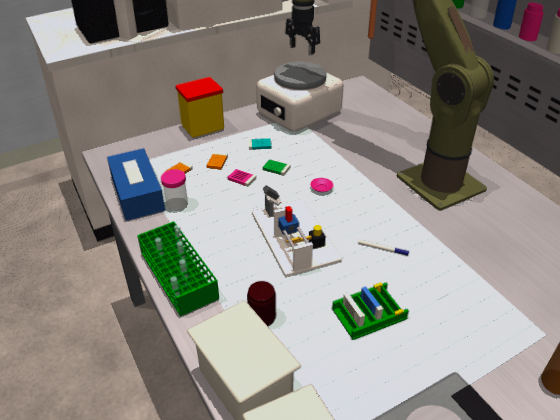

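The top view shows the pink cassette at about (382,242) full-frame with its white end to the left. The stamp has its red post at (249,226) and trip at (232,255), with the anvil on the right. In the rack at left, the yellow-ended slot is the lowest one, at y≈270.

```bash
python3 - <<'E'
from h import *
D={n:np.load(n+'0.npz') for n in('top','scene')}
C={n:cloud(n,D[n]['d']) for n in D}
np.savez('c0.npz',top=C['top'],scene=C['scene'])
im=D['top']['im']; hsv=cv2.cvtColor(im,cv2.COLOR_RGB2HSV); P=C['top']
z=P[...,2]
print('bench z', np.nanmedian(z[300:370,150:300]), np.nanmedian(C['scene'][330:400,420:450,2]))
def rect(mask,zz,name):
    n,l,s,c=cv2.connectedComponentsWithStats(mask.astype(np.uint8))
    k=1+np.argmax(s[1:,4]); v,u=np.where(l==k)
    W=at_z('top',np.c_[u,v],zz)[:,:2]
    r=cv2.minAreaRect(W.astype(np.float32)); print(name,len(u),np.round(W.mean(0),1),np.round(r[0],1),np.round(r[1],1),round(r[2],1)); return W
H,S,V=hsv[...,0],hsv[...,1],hsv[...,2]
win=lambda x0,y0,x1,y1:(np.mgrid[:420,:560][1]>=x0)&(np.mgrid[:420,:560][1]<x1)&(np.mgrid[:420,:560][0]>=y0)&(np.mgrid[:420,:560][0]<y1)
w=win(355,220,405,268)
print('cassette top z',np.nanmedian(z[238:246,378:386]))
rect(w&(H>150)&(S>80),12,'pink')
rect(w&(z>6),12,'cass by z')
rect(win(240,215,260,235)&((H>170)|(H<8))&(S>120),130,'post')
rect(win(220,242,245,262)&(H>20)&(H<35)&(S>80)&(V>90),71,'trip')
rect(win(220,242,245,270)&(V<70),50,'housing')
rect(win(100,210,165,290)&(H>40)&(H<80)&(S>90),30,'rack')
rect(win(105,260,155,280)&(H>18)&(H<35)&(S>90),37,'tabs')
w=win(105,260,155,280)&(H>18)&(H<35)&(S>90)
n,l,s,c=cv2.connectedComponentsWithStats(w.astype(np.uint8))
for i in range(1,n):
    if s[i,4]>3: print('tab',s[i,4],np.round(at_z('top',c[i:i+1],37),1))
# stamp base: z 8..20
rect(win(195,200,325,290)&(z>7),14,'stamp base')
print('jar',at_z('top',[[379,148]],103), at_z('top',[[179,157]],94))
E
```

```text
bench z 0.5487334503347938 1.647250251183209
cassette top z 12.188375883948765
pink 468 [ 539.1 -328.3] [ 539.  -328.4] [48.5 63.6] 30.5
cass by z 579 [ 536.8 -322.9] [ 536.8 -322.1] [50.3 77.7] 30.8
post 60 [559.3   9.6] [558.7  10.4] [16.4 18.5] 0.0
trip 60 [499.   53.2] [499.1  53.2] [19.5 16.9] 1.0
housing 149 [495.7  50.2] [497.4  51.9] [37.  35.8] 81.7
rack 1853 [505.6 305.5] [512.5 307.4] [107.8 147.5] 85.0
tabs 45 [469.9 358.1] [469.7 357.1] [16.5 18.4] 84.3
tab 45 [[469.9 358.1  37. ]]
tab 32 [[461.6 269.2  37. ]]
stamp base 6641 [530.2  -9.7] [531.3  -4.7] [283.2 159.8] 81.2
jar [[ 756.63683895 -307.43119126  103.        ]] [[737.07847217 186.26711133  94.        ]]
```

```bash
python3 - <<'E'
from h import *
c=np.load('c0.npz'); 
def sel(P,lo,hi,b): 
    P=P.reshape(-1,3); return P[(P[:,2]>lo)&(P[:,2]<hi)&(P[:,0]>b[0])&(P[:,0]<b[1])&(P[:,1]>b[2])&(P[:,1]<b[3])]
for n in('top','scene'):
    for nm,lo,hi,b in(('base',9,20,(420,650,-180,170)),('rack',22,34,(400,620,220,400))):
        Q=sel(c[n],lo,hi,b)[:,:2].astype(np.float32); h=cv2.minAreaRect(Q); print(n,nm,len(Q),h)
        # robust: percentiles edges over yaw
        best=None
        for a in np.arange(-12,0,.1):
            r=np.deg2rad(a); X=Q@[np.cos(r),np.sin(r)]; Y=Q@[-np.sin(r),np.cos(r)]
            q=[np.percentile(X,1),np.percentile(X,99),np.percentile(Y,1),np.percentile(Y,99)]
            ar=(q[1]-q[0])*(q[3]-q[2])
            if best is None or ar<best[0]: best=(ar,a,q[1]-q[0],q[3]-q[2],(R.from_euler('z',a,degrees=True).as_matrix()[:2,:2]@[(q[0]+q[1])/2,(q[2]+q[3])/2]))
        print(best)
im=np.load('scene0.npz')['im']
a=cv2.resize(im[175:280,235:355],None,fx=5.5,fy=5.5,interpolation=cv2.INTER_CUBIC); cv2.imwrite('pics/s1.png',cv2.convertScaleAbs(a,alpha=1.6)[...,::-1])
E
```

```text
top base 4871 ((530.667724609375, -11.433639526367188), (269.8309631347656, 160.46556091308594), 81.32693481445312)
(np.float64(41378.36886393514), np.float64(-9.10000000000001), np.float64(157.2101384142686), np.float64(263.204200958706), array([530.29163983, -11.98703078]))
top rack 759 ((514.6398315429688, 311.7143859863281), (101.3822250366211, 151.1419219970703), 84.74334716796875)
(np.float64(14406.308030854667), np.float64(-5.500000000000023), np.float64(145.18285439939348), np.float64(99.22871464713984), array([514.40549514, 311.66724914]))
scene base 2339 ((529.980712890625, -13.967559814453125), (277.415283203125, 161.2087860107422), 81.47542572021484)
(np.float64(41971.48710657032), np.float64(-8.900000000000011), np.float64(157.80799454226502), np.float64(265.9655312667273), array([530.8427589, -11.8265705]))
scene rack 931 ((515.1963500976562, 307.9118347167969), (105.26187133789062, 152.25692749023438), 84.80941009521484)
(np.float64(14894.978117799887), np.float64(-5.800000000000022), np.float64(146.3802167831853), np.float64(101.75540414632638), array([515.61171902, 307.98423572]))
```

View pics/s1.png

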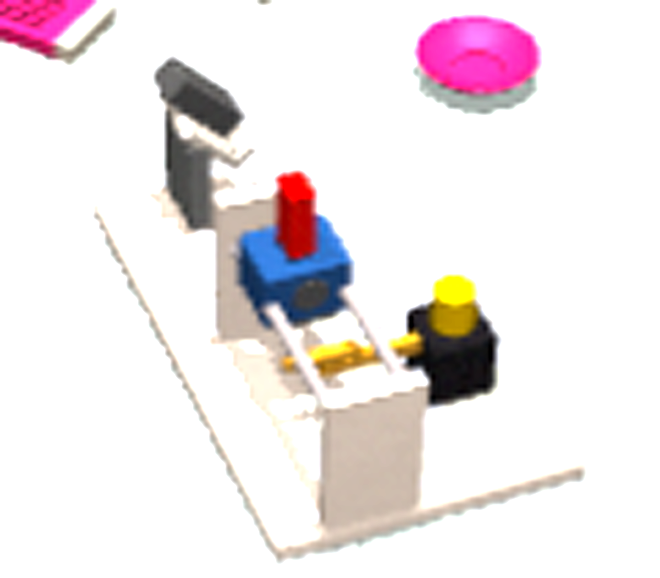

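The close-up shows the anvil (dark block) at the far end, the nest brackets before the guide wall, and the red post on the blue carriage. The yellow sear bar runs from the button in its black housing, and the slope faces the robot.

```bash
python3 - <<'E'
from h import *
c=np.load('c0.npz'); Rm=R.from_euler('z',-8.75,degrees=True).as_matrix()
for n in('top','scene'):
    L=(c[n].reshape(-1,3)-[530.6,-11.8,0])@Rm
    L=L[(np.abs(L[:,0])<75)&(np.abs(L[:,1])<132)&(L[:,2]>25)]
    print(n,len(L))
    # grid of median z in 8mm (y) x 8mm (x)
    G=[]
    xs=np.arange(-60,70,6)
    print('  y\\x',' '.join(f'{x:4.0f}' for x in xs))
    for y in np.arange(-120,132,5):
        print(f'{y:5.0f}',' '.join((f'{np.max(q):4.0f}' if len(q:=L[(abs(L[:,0]-x)<3)&(abs(L[:,1]-y)<2.5),2])>0 else '   .') for x in xs))
E
```

```text
top 1665
  y\x  -60  -54  -48  -42  -36  -30  -24  -18  -12   -6    0    6   12   18   24   30   36   42   48   54   60   66
 -120    .    .    .    .    .    .    .    .    .    .    .   69   76   85   92   94  100   97   90    .    .    .
 -115    .    .    .    .    .    .    .    .    .    .    .   72   77   85   87   95  100   99   88    .    .    .
 -110    .    .    .    .    .    .    .    .    .    .    .   70   78   85   91   97   99   96   91    .    .    .
 -105    .    .    .    .    .    .    .    .    .    .    .   70   79   83   89   96   98   93   89    .    .    .
 -100    .    .    .    .    .    .    .    .    .    .    .   64   63   62   67   72   82   80    .    .    .    .
  -95    .    .    .    .    .    .    .    .    .    .    .   63   60   58   67   74   81   78    .    .    .    .
  -90    .    .    .    .    .    .    .    .    .    .    .   62   61   62   70   73   78   79    .    .    .    .
  -85    .    .    .    .    .    .    .    .    .    .    .    .    .    .    .    .    .    .    .    .    .    .
  -80    .    .    .    .    .    .    .    .  
[... 10283 characters left out ...]
   .
  105    .    .    .    .    .    .    .    .    .    .    .   78   79    .    .    .    .   77   80    .    .    .
  110    .    .    .    .    .    .    .    .    .    .    .    .    .    .    .    .    .    .    .    .    .    .
  115    .    .    .    .    .    .    .    .    .    .    .    .    .    .    .    .    .    .    .    .    .    .
  120    .    .    .    .    .    .    .    .    .    .    .    .   90   90    .   93   90    .   91   88    .    .
  125    .    .    .    .    .    .    .    .    .    .    .   93   93   91   94   95   95   93   95   93    .    .
  130    .    .    .    .    .    .    .    .    .    .    .   93   91   95   99   89   95   96   95   93   32    .
```

Call:
jog_arm([
  [0, 0, 0, 0, -0.32],
  [0, 0, 0, 0, -0.32],
  [0, 0, 0, 0, -0.32],
  [0, 0, 0, 0, -0.32],
  [0, 0, 0, 0, -0.32],
  [0, 0, 0, 0, -0.32],
  [0, 0, 0, 0, -0.32],
  [0, 0.5, 0.2, 0, 0],
  [0, 1, 0.45, 0, 0],
  [0, 1, 0.45, 0, 0],
  [0, 1, 0.45, 0, 0],
  [0, 1, 0.45, 0, 0],
  [0, 1, 0.45, 0, 0],
  [0, 1, 0.45, 0, 0],
  [0, 1, 0.45, 0, 0],
  [0, 1, 0.45, 0, 0],
  [0, 1, 0.45, 0, 0],
  [0, 1, 0.45, 0, 0],
  [0, 1, 0.45, 0, 0],
  [0, 1, 0.45, 0, 0],
])

```text
time_s: 4.0
position: [338.0, -317.1, 231.6]
eef_rot: [180.0, -0.0, 81.1]
force: [0.6, 0.2, 0.7]
gripper_width: 85.2
grip_force: 0.0
```

```bash
python3 - <<'E'
from h import *
c=np.load('c0.npz'); Rm=R.from_euler('z',-8.75,degrees=True).as_matrix()
Ls=[(c[n].reshape(-1,3)-[530.6,-11.8,0])@Rm for n in('top','scene')]
def rng(nm,x,y,z):
    for n,L in zip(('top','scene'),Ls):
        q=L[(L[:,0]>x[0])&(L[:,0]<x[1])&(L[:,1]>y[0])&(L[:,1]<y[1])&(L[:,2]>z[0])&(L[:,2]<z[1])]
        if len(q)>5: print(nm,n,len(q),'x',np.round(np.percentile(q[:,0],[2,50,98]),1),'y',np.round(np.percentile(q[:,1],[2,50,98]),1),'z',np.round(np.median(q[:,2]),1))
rng('post',(10,50),(5,45),(115,140))
rng('carr',(-5,60),(0,60),(86,100))
rng('wall',(-5,65),(-30,5),(98,110))
rng('anvil',(22,60),(-140,-80),(82,110))
rng('btn',(-60,-15),(35,80),(65,80))
rng('house',(-70,-10),(30,90),(46,56))
# pad plane
for n,L in zip(('top','scene'),Ls):
    q=L[(L[:,0]>20)&(L[:,0]<34)&(L[:,2]>60)&(L[:,1]>-100.5)&(L[:,1]<-88)]; print('pad z-x',n,len(q),np.median(q[:,2]-q[:,0]))
# yaw check via wall & rails: fit direction of the two rails
L=Ls[0]; q=L[(L[:,1]>52)&(L[:,1]<118)&(L[:,2]>70)&(L[:,2]<86)&(L[:,0]>0)&(L[:,0]<20)]; print('rail',len(q),np.polyfit(q[:,1],q[:,0],1))
q=L[(L[:,1]>52)&(L[:,1]<118)&(L[:,2]>70)&(L[:,2]<86)&(L[:,0]>36)&(L[:,0]<60)]; print('rail',len(q),np.polyfit(q[:,1],q[:,0],1))
E
```

```text
post top 60 x [21.2 27.1 35.2] y [16.8 26.1 35.5] z 129.7
post scene 60 x [21.  29.9 35.3] y [14.3 28.2 34.5] z 126.1
carr top 230 x [ 5.7 22.  50.2] y [ 7.7 24.4 44.5] z 91.4
carr scene 164 x [ 5.9 34.5 51.1] y [ 5.8 32.4 45.1] z 91.5
wall top 86 x [ 8.2 31.6 55.4] y [-12.4  -7.9  -2.9] z 101.7
wall scene 42 x [ 6.1 40.6 54. ] y [-15.8  -9.   -3.7] z 101.1
anvil top 110 x [22.6 33.4 46.7] y [-128.2 -116.3 -104.7] z 92.0
anvil scene 66 x [24.2 36.8 46.1] y [-128.8 -111.5 -105.4] z 91.6
btn top 62 x [-50.  -40.1 -31. ] y [49.7 59.3 68.1] z 71.0
btn scene 44 x [-49.1 -39.1 -30.2] y [46.  59.1 68.2] z 70.7
house top 148 x [-57.5 -39.2 -16.4] y [42.  57.9 76.5] z 49.8
house scene 91 x [-56.3 -31.6 -13.5] y [40.1 63.4 75.8] z 49.6
pad z-x top 30 41.214651216000824
pad z-x scene 15 38.275595404957926
rail 87 [-1.85602273e-04  9.09155396e+00]
rail 89 [-9.09204624e-03  4.78112338e+01]
```

Call:
jog_arm([
  [0.5, 1, 0.49, 0, 0],
  [0.5, 1, 0.49, 0, 0],
  [0.5, 1, 0.49, 0, 0],
  [0.5, 1, 0.49, 0, 0],
  [0.5, 1, 0.49, 0, 0],
  [0.5, 1, 0.49, 0, 0],
  [0.5, 1, 0.49, 0, 0],
  [0.5, 1, 0.49, 0, 0],
  [0.5, 1, 0.49, 0, 0],
  [0.5, 1, 0.49, 0, 0],
  [0.5, 1, 0.49, 0, 0],
  [0.5, 1, 0.49, 0, 0],
  [0.5, 1, 0.49, 0, 0],
  [0.5, 1, 0.49, 0, 0],
  [0.5, 0.35, 0, 0, 0],
  [0.5, 0, 0, 0.9, 0],
  [0.5, 0, 0, 0.9, 0],
  [0.5, 0, 0, 0, 0],
])

```text
time_s: 6.25
position: [559.5, 8.6, 185.1]
eef_rot: [-179.8, 0.1, 81.1]
force: [-0.2, -0.2, 0.1]
gripper_width: 42.4
grip_force: 0.0
```

Call:
jog_arm([
  [0.5, 0, 0, 0.9, 0],
  [0.5, 0, 0, 0.9, 0],
  [0.5, 0, 0, 0.9, 0],
  [0.5, 0, 0, 0.8, 0],
  [0.5, 0, 0, 0, 0],
  [1, 0, 0, 0, 0],
  [1, 0, 0, 0, 0],
  [1, 0, 0, 0, 0],
  [1, 0, 0, 0, 0],
], squeeze=60)

```text
time_s: 7.38
position: [562.7, 9.5, 100.2]
eef_rot: [179.9, -0.0, 81.2]
force: [0.0, -0.8, 7.2]
gripper_width: 12.8
grip_force: 60.1
```

Call:
jog_arm([
  [1, 0.3, 0, 0, 0],
  [1, 0.4, 0, 0, 0],
  [1, 0.4, 0, 0, 0],
  [1, 0.4, 0, 0, 0],
  [1, 0.35, 0, 0, 0],
  [1, 0.15, 0, 0, 0],
  [1, 0, 0, 0, 0],
])

```text
time_s: 8.25
position: [569.6, 54.4, 100.2]
eef_rot: [179.9, 0.4, 81.1]
force: [-2.3, -8.9, 9.7]
gripper_width: 13.5
grip_force: 60.7
```

Call:
jog_arm([
  [1, 0.15, 0, 0, 0],
  [1, 0.1, 0, 0, 0],
  [1, 0, 0, 0, 0],
  [1, 0, 0, 0, 0],
])

```text
time_s: 8.75
position: [570.4, 59.7, 100.2]
eef_rot: [179.9, 0.4, 81.0]
force: [-2.1, -9.5, 10.5]
gripper_width: 12.8
grip_force: 60.8
```

Call:
jog_arm([
  [1, -0.15, 0, 0, 0],
  [1, -0.1, 0, 0, 0],
  [1, 0, 0, 0, 0],
  [0.55, 0, 0, 0, 0],
  [0.55, 0, 0, 0, 0],
  [0.55, 0, 0, 0, 0],
  [0.55, 0, 0, -0.9, 0],
  [0.55, 0, 0, -0.9, 0],
  [0.55, 0, 0, -0.9, 0],
  [0.55, 0, 0, -0.9, 0],
])

```text
time_s: 10.0
position: [569.2, 59.4, 189.4]
eef_rot: [-180.0, -0.0, 81.3]
force: [-0.1, 0.2, 0.8]
gripper_width: 38.4
grip_force: 0.0
```

```bash
python3 - <<'E'
from h import *
im,d=robot.snapshot('scene'); P=cloud('scene',d)
Rm=R.from_euler('z',-8.75,degrees=True).as_matrix()
L=(P-[530.6,-11.8,0])@Rm
hsv=cv2.cvtColor(im,cv2.COLOR_RGB2HSV); m=((hsv[...,0]>172)|(hsv[...,0]<6))&(hsv[...,1]>150)&(np.abs(L[...,0]-28)<25)&(L[...,1]>0)&(L[...,1]<110)&(L[...,2]>95)
print(m.sum(),np.percentile(L[m],[2,50,98],axis=0)); s=robot.read_state(); print(s['time_s'],s['position'],s['eef_rot'],s['gripper_width'])
E
```

```text
93 [[ 23.4252075   59.87790547  96.08895328]
 [ 31.21891473  74.81336264 117.99697805]
 [ 35.54245095  79.85758841 131.59374009]]
10.05 [570.92047704  59.9083933  192.16555196] [ 1.79751569e+02 -1.13643276e-01  8.12541695e+01] 38.43548211580938
```

Call:
jog_arm([
  [0.2, 0, 0, 0, -0.33],
  [0.2, 0, 0, 0, -0.33],
  [0.2, 0, 0, 0, -0.33],
  [0.2, 0, 0, 0, -0.33],
  [0.2, -1, -0.72, 0, 0],
  [0.2, -1, -0.72, 0, 0],
  [0.2, -1, -0.72, 0, 0],
  [0.2, -1, -0.72, 0, 0],
  [0.2, -1, -0.72, 0, 0],
  [0.2, -1, -0.72, 0, 0],
  [0.2, -1, -0.72, 0, 0],
  [0.2, -1, -0.72, 0, 0],
  [0.2, -1, -0.72, 0, 0],
  [0.2, -1, -0.72, 0, 0],
  [0.2, -1, -0.72, 0, 0],
  [0.2, -1, -0.72, 0, 0],
  [0.2, -0.44, -0.29, 0.6, 0],
  [0.2, 0, 0, 1, 0],
  [0.2, 0, 0, 1, 0],
  [0.2, 0, 0, 1, 0],
], squeeze=40)

```text
time_s: 12.55
position: [536.8, -320.8, 96.7]
eef_rot: [180.0, -0.1, 120.9]
force: [0.4, -0.4, 0.2]
gripper_width: 68.6
grip_force: 0.0
```

Call:
jog_arm([
  [0.2, 0, 0, 1, 0],
  [0.2, 0, 0, 1, 0],
  [0.2, 0, 0, 1, 0],
  [0.2, 0, 0, 0.6, 0],
  [0.2, 0, 0, 0.18, 0],
  [0.2, 0, 0, 0, 0],
  [1, 0, 0, 0, 0],
  [1, 0, 0, 0, 0],
  [1, 0, 0, 0, 0],
  [1, 0, 0, 0, 0],
])

```text
time_s: 13.8
position: [537.8, -322.8, 5.6]
eef_rot: [179.9, 0.1, 120.8]
force: [-1.4, -0.3, 5.7]
gripper_width: 48.3
grip_force: 41.6
```

Call:
jog_arm([
  [1, 0, 0, -0.5, 0],
  [1, 0, 0, -1, 0],
  [1, 0, 0, -1, 0],
  [1, 0, 0, -1, 0],
  [1, 0, 0, -1, 0],
  [1, 0, 0, -1, 0.33],
  [1, 0, 0, -0.5, 0.33],
  [1, 0, 0, 0, 0.33],
  [1, 0, 0, 0, 0.33],
  [1, 0.99, -0.08, 0, 0],
  [1, 0.99, -0.08, 0, 0],
  [1, 0.99, -0.08, 0, 0],
  [1, 0.99, -0.08, 0, 0],
  [1, 0.99, -0.08, 0, 0],
  [1, 0.99, -0.08, 0, 0],
  [1, 0.99, -0.08, 0, 0],
  [1, 0.99, -0.09, 0, 0],
  [1, 0.99, -0.09, 0, 0],
  [1, 0.98, -0.09, 0, 0],
  [1, 0, 0, 0, 0],
])

```text
time_s: 16.3
position: [554.6, -72.2, 155.1]
eef_rot: [180.0, -0.1, 81.5]
force: [-0.1, -0.3, -0.4]
gripper_width: 47.8
grip_force: 41.4
```

```bash
cat > meas.py <<'E'
from h import *
import sys
Rm=R.from_euler('z',-8.75,degrees=True).as_matrix()
k=sys.argv[1]
s=robot.read_state(); print(s['time_s'],s['position'],s['eef_rot'],s['gripper_width'],'tcp local',(s['position']-[530.6,-11.8,0])@Rm)
for n in('scene','top'):
    im,d=robot.snapshot(n); np.savez(f'{n}{k}.npz',im=im,d=d); P=cloud(n,d); L=(P-[530.6,-11.8,0])@Rm
    hsv=cv2.cvtColor(im,cv2.COLOR_RGB2HSV); m=(hsv[...,0]>150)&(hsv[...,0]<173)&(hsv[...,1]>110)&(np.abs(L[...,0]-28)<60)&(L[...,1]>-130)&(L[...,1]<-0)&(L[...,2]>20)
    q=L[m]; print(n,len(q)); 
    if len(q)<10: continue
    print(np.round(np.percentile(q,[2,50,98],axis=0),1))
    c=q.mean(0); u,S,v=np.linalg.svd(q-c); print('normal',np.round(v[2],2),'long',np.round(v[0],2))
    v_,u_=np.where(m); print('px',u_.min(),u_.max(),v_.min(),v_.max())
im=np.load(f'scene{k}.npz')['im']
a=cv2.resize(im[150:280,225:355],None,fx=4.5,fy=4.5,interpolation=cv2.INTER_CUBIC); cv2.imwrite(f'pics/s{k}.png',cv2.convertScaleAbs(a,alpha=1.6)[...,::-1])
E
python3 meas.py 2
```

```text
16.3 [554.58046971 -72.18361195 155.08172156] [ 1.79950055e+02 -1.08310224e-01  8.14858125e+01] 47.80418788159844 tcp local [ 32.88713279 -56.03284766 155.08172156]
scene 227
[[  9.1 -95.7 157.1]
 [ 30.6 -61.3 161.9]
 [ 57.1 -35.4 165.6]]
normal [-0.04  0.08 -1.  ] long [0.35 0.94 0.06]
px 267 286 172 189
top 22
[[  8.  -41.4 149.9]
 [ 12.5 -36.3 160.9]
 [ 20.4 -33.  164.4]]
normal [-0.44  0.83  0.33] long [-0.81 -0.22 -0.54]
px 273 276 229 235
```

View pics/s2.png

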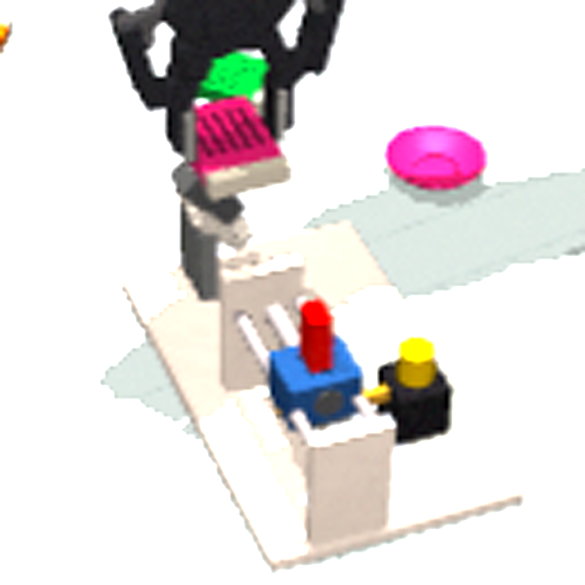

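The cassette is held flat and level over the nest at (235,140) in the crop, with its white end toward the striker. The striker is cocked, its post at (318,335).

Call:
jog_arm([
  [1, 0, 0, 0.7, 0],
  [1, 0, 0, 0.8, 0],
  [1, 0, 0, 0.6, 0],
  [1, 0, 0, 0.4, 0],
  [1, 0, 0, 0.2, 0],
  [1, 0, 0, 0.1, 0],
  [1, 0, 0, 0, 0],
  [1, 0, 0, 0, 0],
])

```text
time_s: 17.4
position: [554.6, -75.0, 84.6]
eef_rot: [180.0, -0.0, 81.2]
force: [0.3, -0.3, -0.5]
gripper_width: 48.3
grip_force: 41.4
```

Call:
jog_arm([
  [0.28, 0, 0, 0, 0],
  [0.28, 0, 0, 0, 0],
  [0.28, 0, 0, 0, 0],
  [0.28, 0, 0, 0, 0],
  [0.28, 0, 0, -0.4, 0],
  [0.28, 0, 0, -0.9, 0],
  [0.28, 0, 0, -0.9, 0],
])

```text
time_s: 18.27
position: [554.2, -75.0, 140.4]
eef_rot: [180.0, -0.0, 81.2]
force: [0.2, 0.2, -0.7]
gripper_width: 61.3
grip_force: 0.0
```

```bash
python3 meas.py 3
```

```text
18.275 [554.24820531 -74.95662823 140.44793196] [ 1.79990869e+02 -3.21727343e-04  8.12348434e+01] 61.33065408795298 tcp local [ 32.98057607 -58.8241354  140.44793196]
scene 155
[[  11.8 -106.9   66.9]
 [  37.8  -70.4   91.9]
 [  49.   -38.5  100.7]]
normal [ 0.61  0.09 -0.78] long [0.14 0.97 0.22]
px 266 283 192 207
top 33
[[  1.3 -43.4  64.2]
 [ 16.  -36.5  72.7]
 [ 30.3 -33.3 125.8]]
normal [ 0.21 -0.98 -0.03] long [-0.12 -0.06  0.99]
px 273 277 230 241
```

View pics/s3.png

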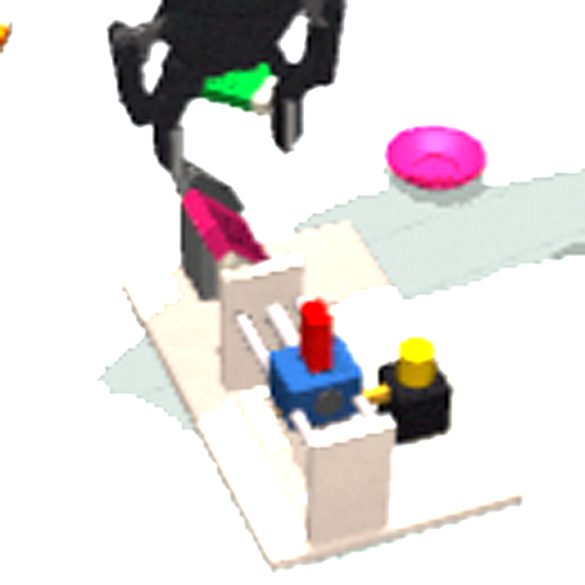

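The cassette has tipped onto the slope at (225,230), leaning flush with its white end just in front of the guide wall.

Call:
jog_arm([
  [1, 0, 0, -0.8, 0],
  [1, 0, -0.97, 0, 0],
  [1, 0.5, -0.97, 0, 0],
  [1, 1, -0.97, 0, 0],
  [1, 1, 0, 0, 0],
  [1, 1, 0, 0, 0],
  [1, 0.82, 0, 0, 0],
  [1, 0.4, 0, 0.8, 0],
  [1, 0, 0, 0.8, 0],
  [1, 0, 0, 0, 0],
  [1, 0, 0, 0, 0],
])

```text
time_s: 19.75
position: [500.5, 52.6, 119.6]
eef_rot: [180.0, 0.0, 81.2]
force: [0.0, 1.0, 0.6]
gripper_width: -0.1
grip_force: 0.0
```

```bash
python3 meas.py 4; python3 - <<'E'
from h import *
Rm=R.from_euler('z',-8.75,degrees=True).as_matrix()
A=R.from_euler('y',-45,degrees=True).as_matrix() # nest axes in local: x=(c,0,s) z=(-s,0,c)
N=np.array([[.7071,0,.7071],[0,1,0],[-.7071,0,.7071]])
for n in('scene','top'):
    z=np.load(n+'4.npz'); L=((cloud(n,z['d'])-[530.6,-11.8,0])@Rm-[28,-66,77])@N.T
    hsv=cv2.cvtColor(z['im'],cv2.COLOR_RGB2HSV); m=(hsv[...,0]>150)&(hsv[...,0]<175)&(hsv[...,1]>80)
    q=L[m&(np.abs(L)<[40,50,20]).all(-1)]; f=q[(q[:,2]>2)&(q[:,0]<21)]
    print(n,len(q),len(f),'nest-frame pct',np.round(np.percentile(q,[1,50,99],axis=0),1).tolist())
    if len(f)>20: 
        c,r,_,_=np.linalg.lstsq(np.c_[f[:,:2],np.ones(len(f))],f[:,2],rcond=None); print('z=ax+by+c',c)
E
```

```text
19.75 [500.47080811  52.5712712  119.62597584] [1.79982925e+02 1.30077824e-03 8.12149184e+01] -0.10224287552033993 tcp local [-39.57090935  59.03873214 119.62597584]
scene 163
[[  11.7 -108.7   64.4]
 [  37.5  -71.    91.9]
 [  49.1  -39.2  100.4]]
normal [ 0.63  0.1  -0.77] long [0.13 0.96 0.23]
px 266 283 192 207
top 477
[[  8.4 -95.4  64.2]
 [ 27.2 -64.8  83.6]
 [ 45.8 -34.1  99.3]]
normal [-0.69  0.01  0.72] long [ 0.   -1.    0.01]
px 273 301 223 244
scene 169 92 nest-frame pct [[-22.2, -43.4, -17.9], [16.9, -4.9, 5.8], [28.1, 29.8, 8.4]]
z=ax+by+c [-1.77236644e-03  2.00741587e-02  6.78908613e+00]
top 494 399 nest-frame pct [[-23.8, -30.8, -1.6], [4.2, 0.9, 5.3], [27.1, 32.7, 9.0]]
z=ax+by+c [ 1.05842283e-02 -6.68360961e-04  5.59785622e+00]
```

Call:
jog_arm([
  [1, 0, 0, 0.7, 0],
  [1, 0, 0, 0.8, 0],
  [1, 0, 0, 0.3, 0],
  [1, 0, 0, 0.15, 0],
  [1, 0, 0, 0.15, 0],
  [1, 0, 0, 0.15, 0],
  [1, 0, 0, 0.05, 0],
  [1, 0, 0, 0, 0],
  [1, 0, 0, -0.5, 0],
  [1, 0, 0, -1, 0],
  [1, 0, 0, -1, 0],
])

```text
time_s: 21.22
position: [499.8, 52.6, 125.4]
eef_rot: [-180.0, 0.0, 81.2]
force: [-0.2, -0.9, -0.0]
gripper_width: 0.2
grip_force: 0.0
```

```bash
cat > nest.py <<'E'
from h import *
import sys
k=sys.argv[1]
Rm=R.from_euler('z',-8.75,degrees=True).as_matrix()
N=np.array([[.7071,0,.7071],[0,1,0],[-.7071,0,.7071]])
s=robot.read_state(); print(s['time_s'],s['position'],s['eef_rot'],s['gripper_width'])
for n in('scene','top'):
    im,d=robot.snapshot(n); np.savez(f'{n}{k}.npz',im=im,d=d); L0=(cloud(n,d)-[530.6,-11.8,0])@Rm; L=(L0-[28,-66,77])@N.T
    hsv=cv2.cvtColor(im,cv2.COLOR_RGB2HSV); m=(hsv[...,0]>150)&(hsv[...,0]<175)&(hsv[...,1]>80)
    q=L[m&(np.abs(L)<[40,50,20]).all(-1)]; f=q[(q[:,2]>2)&(q[:,0]<21)]
    print(n,len(q),len(f),'nest pct',np.round(np.percentile(q,[1,50,99],axis=0),1).tolist())
    m=((hsv[...,0]>175)|(hsv[...,0]<6))&(hsv[...,1]>150)&(np.abs(L0[...,0]-28)<25)&(L0[...,1]>0)&(L0[...,1]<110)&(L0[...,2]>95)
    print('post y',np.round(np.percentile(L0[m][:,1],[2,50,98]),1) if m.sum() else None)
    m=(hsv[...,0]>20)&(hsv[...,0]<35)&(hsv[...,1]>80)&(np.abs(L0[...,0]+40)<15)&(np.abs(L0[...,1]-59)<15); print('btn z',np.percentile(L0[m][:,2],90) if m.sum() else None)
E
python3 nest.py 5
```

```text
21.225 [499.84830879  52.59502755 125.40068402] [-1.79955162e+02  1.99533321e-02  8.12312431e+01] 0.16103607891157878
scene 170 88 nest pct [[-21.1, -46.7, -17.4], [16.1, -11.5, 5.9], [28.2, 23.3, 8.3]]
post y [26.6 39.5 45.1]
btn z 565.3298677821745
top 505 410 nest pct [[-23.5, -38.0, -1.7], [3.5, -5.9, 5.5], [26.4, 26.8, 9.3]]
post y [26.5 33.5 43.8]
btn z 576.6313070889589
```

The striker is at 10 mm and the cassette is against the anvil (nest y≈0). Next is the extraction.

Call:
jog_arm([
  [0, 0, 0, -0.7, 0],
  [0, -0.5, 0, -0.7, 0],
  [0, -0.99, 0.4, 0, 0],
  [0, -0.99, 0.45, 0, 0],
  [0, -0.99, 0.45, 0, 0],
  [0, -0.99, 0.45, 0, 0],
  [0, -0.5, 0.43, 0, 0],
  [0, 0, 0, 0.8, 0],
  [0, 0, 0, 0.9, 0],
  [0, 0, 0, 0.3, 0],
  [0, 0, 0, 0, 0],
], squeeze=20)

```text
time_s: 22.7
position: [535.2, -77.6, 109.1]
eef_rot: [-180.0, -0.0, 81.3]
force: [0.4, 0.0, -0.3]
gripper_width: 85.9
grip_force: 0.0
```

Call:
jog_arm([
  [0, 0, 0, 0.6, 0],
  [0, 0, 0, 0.6, 0],
  [0, 0, 0, 0.36, 0],
  [0, 0, 0, 0, 0],
  [0.15, 0, 0, 0, 0],
  [0.25, 0, 0, 0, 0],
  [0.35, 0, 0, 0, 0],
  [0.45, 0, 0, 0, 0],
  [0.55, 0, 0, 0, 0],
  [0.65, 0, 0, 0, 0],
  [0.75, 0, 0, 0, 0],
  [0.8, 0, 0, 0, 0],
  [0.9, 0, 0, 0, 0],
  [1, 0, 0, 0, 0],
  [1, 0, 0, 0, 0],
])

```text
time_s: 24.58
position: [554.1, -80.1, 77.2]
eef_rot: [177.9, -0.3, 81.1]
force: [20.8, -7.1, 19.6]
gripper_width: 29.0
grip_force: 17.8
```

```bash
python3 meas.py 6
```

```text
24.575 [554.10469004 -80.09976962  77.22085258] [177.85217416  -0.31186981  81.07064174] 28.978423932526656 tcp local [ 33.62112318 -63.92925043  77.22085258]
scene 95
[[  12.  -105.7   69.4]
 [  31.   -60.6   91.1]
 [  48.4  -42.9  121.2]]
normal [ 0.75 -0.03 -0.66] long [-0.41 -0.81 -0.43]
px 270 283 193 207
top 12
[[  7.6 -48.5  61.3]
 [  9.4 -42.7  67.5]
 [ 13.4 -39.1  71.3]]
normal [-0.87  0.01  0.49] long [0.45 0.38 0.8 ]
px 275 279 238 241
```

View pics/s6.png

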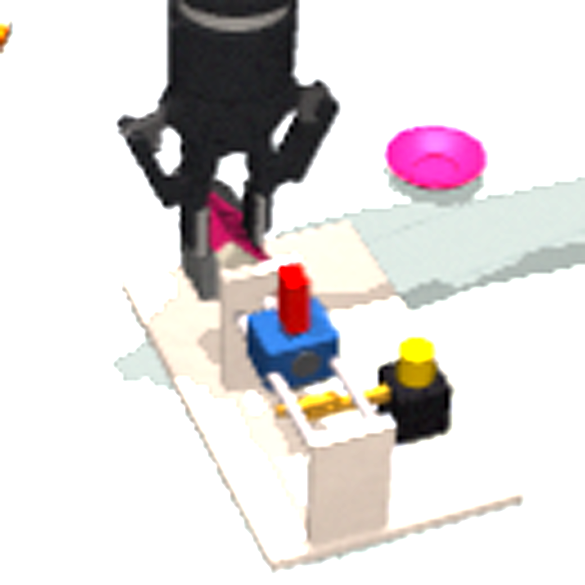

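The gripper jammed on the still-sloping cassette: high pad friction, with the arm pulled aside. I'll relieve that, then roll it upright about the lips by following the arc with the rear finger.

Call:
jog_arm([
  [1, 0, 0.4, -0.15, 0],
  [1, 0, 0.36, -0.15, 0],
  [0.6, 0, 0, 0, 0],
  [0.6, 0, 0, 0, 0],
  [0.6, 0, 0, 0, 0],
])

```text
time_s: 25.3
position: [553.4, -81.2, 77.4]
eef_rot: [-179.9, 0.0, 81.2]
force: [0.4, 1.1, 0.2]
gripper_width: 34.1
grip_force: 0.0
```

```bash
python3 nest.py 7|cut -c1-150; python3 -c "
from h import *
s=robot.read_state();Rm=R.from_euler('z',-8.75,degrees=True).as_matrix();print((s['position']-[530.6,-11.8,0])@Rm,s['force'])"
```

```text
25.3 [553.38573868 -81.18621829  77.39807272] [-1.79940180e+02  2.14022604e-02  8.12303697e+01] 34.08306453461185
scene 117 69 nest pct [[-19.5, -44.2, -12.4], [13.6, -1.8, 7.8], [35.6, 23.3, 11.2]]
post y [24.9 40.1 45.6]
btn z 71.90736272004428
top 38 38 nest pct [[-24.0, -16.6, 2.5], [-18.1, 20.6, 6.0], [-1.5, 27.1, 8.8]]
post y [26.8 35.7 45.4]
btn z 72.69284960880111
[ 33.31934539 -64.99986545  77.49373079] [-0.06146573 -0.61147677 -0.23806269]
```

Call:
jog_arm([
  [0.61, 0, -0.15, -0.1, 0],
  [0.62, 0, -0.12, -0.1, 0],
  [0.63, 0, -0.12, -0.12, 0],
  [0.64, 0, -0.12, -0.12, 0],
  [0.65, 0, -0.12, -0.1, 0],
  [0.66, 0, -0.12, -0.1, 0],
  [0.67, 0, 0, 0, 0],
])

```text
time_s: 26.28
position: [533.8, -78.0, 93.5]
eef_rot: [-179.8, 0.0, 81.3]
force: [-0.7, -0.4, 0.1]
gripper_width: 28.3
grip_force: 0.1
```

```bash
python3 nest.py 8|cut -c1-150; python3 -c "
from h import *
s=robot.read_state();Rm=R.from_euler('z',-8.75,degrees=True).as_matrix();print((s['position']-[530.6,-11.8,0])@Rm,s['force'])
im=np.load('scene8.npz')['im']
a=cv2.resize(im[170:230,245:305],None,fx=9,fy=9,interpolation=cv2.INTER_CUBIC); cv2.imwrite('pics/s8.png',cv2.convertScaleAbs(a,alpha=1.6)[...,::-1])"
```

```text
26.275 [533.76269709 -77.98164253  93.52359467] [-1.79827985e+02  3.05653864e-02  8.12529510e+01] 28.332866769774682
scene 22 16 nest pct [[-25.6, -27.1, -6.4], [-5.4, 4.6, 5.5], [17.2, 17.8, 19.2]]
post y [16.  30.1 36.5]
btn z 73.07683227229887
[ 13.88369733 -64.89690424  93.4125088 ] [ 0.03177565 -0.18040183 -0.47144552]Traceback (most recent call last):
  File "nest.py", line 11, in <module>
    print(n,len(q),len(f),'nest pct',np.round(np.percentile(q,[1,50,99],axis=0),1).tolist())
                                              ~~~~~~~~~~~~~^^^^^^^^^^^^^^^^^^^^
    return _quantile_unchecked(
        a, q, axis, out, overwrite_input, method, keepdims, weights)
    return _ureduce(a,
                    func=_quantile_ureduce_func,
    ...<5 lines>...
                    overwrite_input=overwrite_input,
                    method=method)
    r = func(a, **kwargs)
    result = _quantile(arr,
                       quantiles=q,
    ...<2 lines>...
                       out=out,
                       weights=wgt)
    slices_having_nans = np.isnan(arr[-1, ...])
                                  ~~~^^^^^^^^^
IndexError: index -1 is out of bounds for axis 0 with size 0
```

View pics/s8.png

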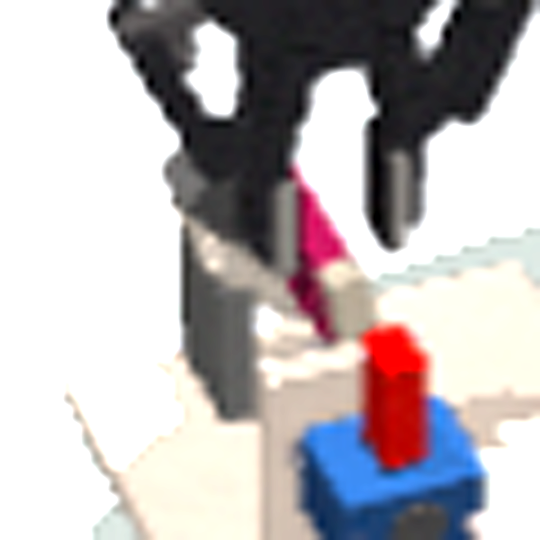

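The cassette now stands nearly upright between the fingers, with its white end at (350,300) in the crop, and the striker has gone home. Closing now.

Call:
jog_arm([
  [0.72, 0, 0, 0, 0],
  [0.78, 0, 0, 0, 0],
  [0.85, 0, 0, 0, 0],
  [1, 0, 0, 0, 0],
  [1, 0, 0, 0, 0],
  [1, 0, 0, 0, 0],
], squeeze=40)

```text
time_s: 27.12
position: [535.5, -78.2, 93.8]
eef_rot: [180.0, 0.0, 81.2]
force: [0.4, 0.0, -0.3]
gripper_width: 11.1
grip_force: 42.2
```

Call:
jog_arm([
  [1, 0, 0, -0.4, 0],
  [1, 0, 0, -0.8, 0],
  [1, 0, 0, -0.9, 0],
  [1, 0, 0, -0.9, 0],
  [1, 0, 0, -0.6, 0],
  [1, 0, 0, 0, 0],
  [1, 0, 0, 0, 0],
])

```text
time_s: 28.0
position: [535.0, -78.4, 183.2]
eef_rot: [-179.9, 0.0, 81.2]
force: [0.1, -0.6, 0.0]
gripper_width: 10.8
grip_force: 42.2
```

```bash
cat > hand.py <<'E'
from h import *
import sys
k=sys.argv[1]
s=robot.read_state(); p=s['position']; yaw=s['eef_rot'][2]; print(s['time_s'],p,s['eef_rot'],s['gripper_width'],s['force'])
T=R.from_euler('z',yaw,degrees=True).as_matrix() # cols: tool x dir, (−tool y), up
for n in('scene','top'):
    im,d=robot.snapshot(n); np.savez(f'{n}{k}.npz',im=im,d=d); L=(cloud(n,d)-p)@T
    hsv=cv2.cvtColor(im,cv2.COLOR_RGB2HSV); m=(hsv[...,0]>150)&(hsv[...,0]<176)&(hsv[...,1]>80)&(np.abs(L)<[60,40,70]).all(-1)
    q=L[m]; print(n,len(q))
    if len(q)>5:
        print('pink along,across,up from TCP',np.round(np.percentile(q,[1,50,99],axis=0),1).tolist()); v,u=np.where(m); print('px',u.min(),u.max(),v.min(),v.max())
        c=q.mean(0); print('normal',np.round(np.linalg.svd(q-c)[2][2],2))
    # all points near
    m2=(np.abs(L)<[60,14,1e3]).all(-1)&(L[...,2]>-55)&(L[...,2]<40); q=L[m2]
    for a in range(-60,60,8):
        t=q[(q[:,0]>a)&(q[:,0]<a+8)]
        if len(t): print(a,len(t),'z',np.round(np.percentile(t[:,2],[3,97]),1),'acr',np.round(np.percentile(t[:,1],[3,97]),1))
u,v=np.round(proj('scene',[p])[0]).astype(int); im=np.load(f'scene{k}.npz')['im']
a=cv2.resize(im[max(v-40,0):v+40,u-45:u+45],None,fx=7,fy=7,interpolation=cv2.INTER_CUBIC); cv2.imwrite(f'pics/h{k}.png',cv2.convertScaleAbs(a,alpha=1.6)[...,::-1])
E
python3 hand.py 9
```

```text
28.0 [535.00566723 -78.35990035 183.23995329] [-1.79936145e+02  2.11573014e-02  8.12235603e+01] 10.7849310819291 [ 0.05607696 -0.62186083  0.01248695]
scene 93
pink along,across,up from TCP [[-34.9, -8.4, -28.5], [7.0, -4.5, -4.6], [21.8, 6.7, 23.7]]
px 275 286 162 184
normal [ 0.08  0.99 -0.15]
-44 1 z [-17.8 -17.8] acr [-5.7 -5.7]
-36 4 z [-27.  -18.2] acr [-6.7 -4.7]
-28 6 z [-28.  -19.4] acr [-6.2 -3.9]
-20 10 z [-27.3  27.7] acr [-6.1  7.5]
-12 18 z [-25.7  39.5] acr [-5.8  8.9]
-4 32 z [-28.4  37. ] acr [-12.7   8.2]
4 85 z [-24.7  38.9] acr [-11.5  12.6]
12 25 z [-25.   32.9] acr [-11.4   6.2]
20 23 z [-27.   20.5] acr [-6.4  3.8]
28 82 z [-29.5  19.8] acr [-6.4  6.7]
36 5 z [-25.5  16.8] acr [-6.1  4. ]
top 0
28 9 z [-31.5  14.9] acr [5.7 6.5]
```

View pics/h9.png

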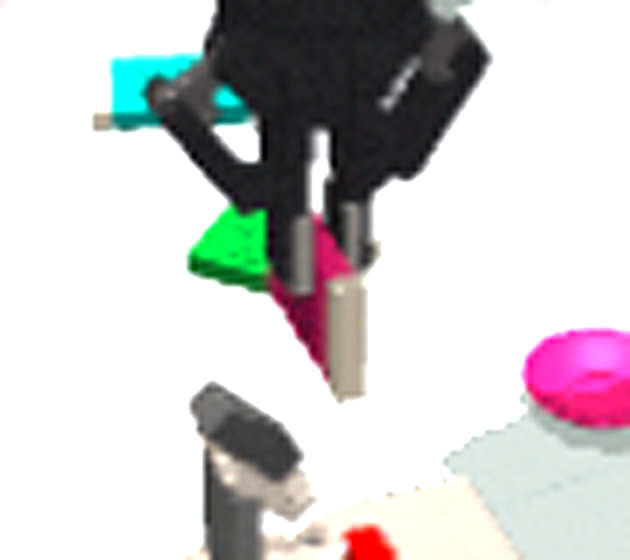

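The cassette is held vertical with its white end at (345,335) in the crop; its bottom is about 30 mm below the TCP and it is centred along its length. On to the rack.

Call:
jog_arm([
  [1, 0.5, -0.14, 0, -0.11],
  [1, 1, -0.28, 0, 0],
  [1, 1, -0.28, 0, 0],
  [1, 1, -0.28, 0, 0],
  [1, 1, -0.28, 0, 0],
  [1, 1, -0.28, 0, 0],
  [1, 1, -0.28, 0, 0],
  [1, 1, -0.28, 0, 0],
  [1, 1, -0.28, 0, 0],
  [1, 1, -0.28, 0, 0],
  [1, 1, -0.28, 0, 0],
  [1, 1, -0.28, 0, 0],
  [1, 1, -0.28, 0, 0],
  [1, 1, -0.28, 0, 0],
  [1, 1, -0.28, 0, 0],
  [1, 0.5, -0.14, 0.5, 0],
  [1, 0.32, -0.04, 0.8, 0],
  [1, 0, 0, 0.6, 0],
  [1, 0, 0, 0.3, 0],
  [1, 0, 0, 0, 0],
])

```text
time_s: 30.6
position: [467.2, 312.0, 127.9]
eef_rot: [-179.9, 0.1, 84.5]
force: [-0.3, -0.0, -0.4]
gripper_width: 10.9
grip_force: 42.3
```

```bash
python3 hand.py 10 | head -12; python3 - <<'E'
from h import *
# rack fit from the first pictures (unobstructed)
for n in('top','scene'):
    z=np.load(n+'0.npz'); P=cloud(n,z['d']); im=z['im']; hsv=cv2.cvtColor(im,cv2.COLOR_RGB2HSV); H,S,V=[hsv[...,i].astype(int) for i in range(3)]
    box=(P[...,0]>400)&(P[...,0]<620)&(P[...,1]>230)&(P[...,1]<390)
    m=box&(H>18)&(H<36)&(S>110)
    nn,l,s,c=cv2.connectedComponentsWithStats(m.astype(np.uint8))
    for i in range(1,nn):
        if s[i,4]>5:
            q=P[l==i]; t=q[q[:,2]>34]; print(n,'tab',s[i,4],len(t),'all',np.round(q.mean(0),1),'top',np.round(t.mean(0),1))
    rm=R.from_euler('z',-5.4,degrees=True).as_matrix(); L=(P-[513.6,309,0])@rm
    g=box&(H>40)&(H<85)&(S>90)&(L[...,2]>26)&(L[...,2]<35)
    q=L[g]; print(n,'fin-top green x hist'); 
    mid=q[np.abs(q[:,1])<38]
    hh,e=np.histogram(mid[:,0],bins=np.arange(-80,82,2)); print([(int(a),int(b)) for a,b in zip(e,hh) if b])
    print('y ext',np.percentile(q[:,1],[1,99]),'x ext',np.percentile(q[:,0],[1,99]))
    for nm,mm in(('blue',box&(H>95)&(H<130)&(S>90)),('whitec',box&(S<60)&(V>90)&(L[...,2]>45))):
        q=L[mm&(L[...,2]>53)]; print(nm,len(q),'local',np.round(q.mean(0),1),np.round(np.percentile(q[:,0],[3,97]),1),np.round(np.percentile(q[:,1],[3,97]),1))
E
```

```text
30.6 [467.22284684 312.03592444 127.9169105 ] [-1.79945903e+02  1.02780810e-01  8.44708477e+01] 10.874587647271447 [-0.33714327 -0.00298052 -0.44843267]
scene 210
pink along,across,up from TCP [[-41.5, -18.5, -31.6], [2.8, -4.7, -11.7], [22.1, 7.6, 28.4]]
px 380 400 253 285
normal [-0.02  1.   -0.02]
-44 21 z [-26.1  16.3] acr [-7.5  1.3]
-36 17 z [-29.4  -1.5] acr [-6.8 -3.7]
-28 16 z [-30.2  -3.2] acr [-6.7 -3.1]
-20 13 z [-32.6 -12. ] acr [-5.7 -1.9]
-12 21 z [-29.6  37.7] acr [-6.6  8.5]
-4 50 z [-28.3  38.1] acr [-12.8   9.4]
4 111 z [-25.  39.] acr [-13.5  12. ]
top tab 44 22 all [470.8 359.8  31.2] top [470.9 361.1  37. ]
top tab 33 23 all [461.6 270.   34.7] top [462.3 270.5  36.8]
top fin-top green x hist
[(-62, 2), (-60, 25), (-58, 22), (-56, 10), (-42, 2), (-40, 21), (-38, 22), (-36, 11), (-12, 22), (-10, 22), (-8, 14), (6, 1), (8, 7), (10, 20), (12, 17), (34, 1), (36, 22), (38, 23), (40, 15), (56, 3), (58, 13), (60, 17)]
y ext [-46.84507524  51.95090072] x ext [-69.73123024  70.3829311 ]
blue 121 local [ 0.1 -2.5 57.7] [-5.1  5.4] [-33.   28.6]
whitec 166 local [42.6  6.1 57.8] [-3. 54.] [-33.1  39.1]
scene tab 49 23 all [462.7 269.   31.5] top [463.6 267.7  37.1]
scene tab 42 27 all [471.3 358.4  34.5] top [471.9 359.2  37.8]
scene fin-top green x hist
[(-62, 3), (-60, 5), (-58, 20), (-56, 17), (-54, 14), (-52, 1), (-42, 3), (-40, 7), (-38, 19), (-36, 20), (-34, 10), (-32, 2), (-10, 2), (-8, 1), (6, 6), (8, 12), (10, 28), (12, 21), (14, 7), (16, 1), (36, 3), (38, 1), (40, 1), (54, 3), (56, 10), (58, 25), (60, 24), (62, 12), (64, 1)]
y ext [-49.64840599  49.79501127] x ext [-68.40230048  75.49074231]
blue 128 local [ 2.5 -5.9 57.9] [-4.   8.2] [-35.6  22.8]
whitec 191 local [42.4  5.1 57.6] [-2.4 55.7] [-37.4  37.6]
```

View pics/h10.png

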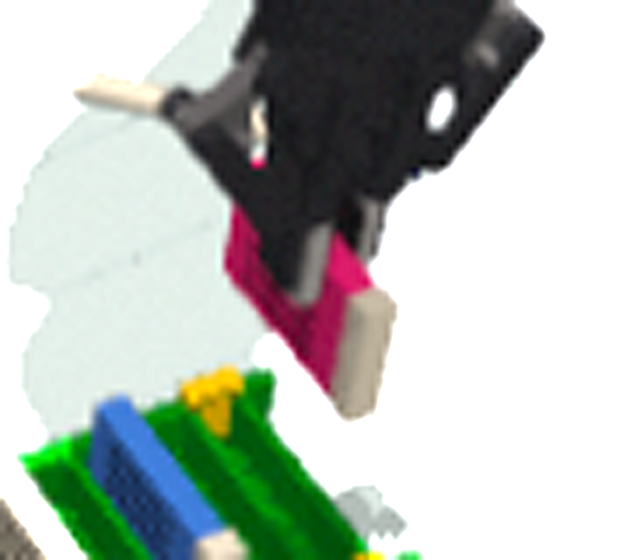

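The tabs show at (210,390) and (370,555) in the crop, with the cassette held square to the slot; only about 2 mm along the slot is missing.

Call:
jog_arm([
  [1, 0.08, 0, 0.5, 0],
  [1, 0, 0, 0.8, 0],
  [1, 0, 0, 0.7, 0],
  [1, 0, 0, 0, 0],
  [1, 0, 0, 0, 0],
])

```text
time_s: 31.32
position: [467.7, 315.5, 78.9]
eef_rot: [180.0, -0.0, 84.5]
force: [-0.5, 0.0, 0.0]
gripper_width: 11.1
grip_force: 42.3
```

```bash
python3 - <<'E'
from h import *
rm=R.from_euler('z',-5.4,degrees=True).as_matrix()
ps=[]
for k in range(3):
  for n in('scene','top'):
    im,d=robot.snapshot(n); s=robot.read_state(); ps.append(s['position']); L=(cloud(n,d)-[513.6,309,0])@rm; hsv=cv2.cvtColor(im,cv2.COLOR_RGB2HSV); H,S,V=[hsv[...,i].astype(int) for i in range(3)]
    pk=(H>150)&(H<176)&(S>80)&(np.abs(L-[-47,0,70])<[25,45,28]).all(-1)
    ny=(np.abs(L-[-47,33,70])<[12,9,22]).all(-1)
    q=L[pk]; w=L[ny]
    print(n,len(q),np.round(np.percentile(q,[2,50,98],axis=0),1).tolist() if len(q)>5 else '', 'white',len(w),np.round(np.percentile(w,[3,50,97],axis=0),1).tolist() if len(w)>5 else '')
    t=(H>18)&(H<36)&(S>110)&(np.abs(L-[-47,0,37])<[15,60,4]).all(-1); 
    for sg in(-1,1):
        z=L[t&(L[...,1]*sg>0)]; print('  tab',sg,len(z),np.round(z.mean(0),1) if len(z)>2 else '')
print(np.mean(ps,0),np.std(ps,0),(np.mean(ps,0)-[513.6,309,0])@rm,s['eef_rot'],s['force'],s['time_s'])
E
```

```text
scene 180 [[-52.0, -39.8, 49.5], [-41.3, 3.9, 66.8], [-30.1, 25.8, 97.6]] white 98 [[-51.7, 25.9, 49.5], [-41.5, 34.2, 70.8], [-37.7, 37.1, 91.2]]
  tab -1 17 [-41.9 -45.5  36.7]
  tab 1 32 [-46.5  46.4  37.1]
top 86 [[-53.3, -39.0, 63.4], [-48.7, -20.4, 95.3], [-41.6, 4.1, 98.0]] white 0 
  tab -1 29 [-47.9 -42.7  36.8]
  tab 1 0 
scene 184 [[-50.8, -39.5, 49.7], [-41.2, 5.9, 67.5], [-29.4, 25.3, 97.7]] white 99 [[-52.7, 24.8, 49.4], [-41.6, 33.6, 70.9], [-38.2, 36.5, 90.3]]
  tab -1 12 [-40.5 -46.4  36.7]
  tab 1 29 [-46.8  45.8  36.4]
top 88 [[-53.3, -39.1, 65.6], [-47.9, -21.1, 96.0], [-41.8, 6.0, 97.8]] white 0 
  tab -1 31 [-47.8 -42.9  37. ]
  tab 1 0 
scene 179 [[-51.7, -40.1, 50.0], [-41.0, 5.7, 66.4], [-37.3, 24.7, 97.6]] white 94 [[-52.5, 24.8, 50.2], [-41.7, 33.7, 69.5], [-38.0, 36.7, 90.5]]
  tab -1 14 [-41.7 -45.3  36.7]
  tab 1 30 [-45.6  46.2  36.7]
top 83 [[-53.3, -39.3, 61.6], [-47.6, -20.6, 95.7], [-42.0, 6.8, 97.9]] white 0 
  tab -1 30 [-47.4 -42.8  36.6]
  tab 1 0 
[467.81356764 315.53753156  79.31790631] [0.05764384 0.08613865 0.06842599] [-46.19846662   2.19963384  79.31790631] [ 1.79962869e+02 -2.88799481e-02  8.45204991e+01] [-0.40836084 -0.32028475 -0.21135991] 31.625
```

Call:
jog_arm([
  [1, 0.08, 0, 0.4, 0],
  [1, 0, 0, 0.3, 0],
  [1, 0, 0, 0.15, 0],
  [1, 0, 0, 0.1, 0],
  [1, 0, 0, 0.1, 0],
  [1, 0, 0, 0, 0],
])

```text
time_s: 32.38
position: [467.6, 317.2, 52.4]
eef_rot: [-180.0, 0.0, 84.5]
force: [0.4, -0.0, -0.8]
gripper_width: 10.8
grip_force: 42.3
```

Call:
jog_arm([
  [1, 0, 0, 0.15, 0],
  [1, 0, 0, 0.15, 0],
  [1, 0, 0, 0.15, 0],
  [1, 0, 0, 0.1, 0],
  [1, 0, 0, 0, 0],
  [1, 0, 0, 0, 0],
])

```text
time_s: 33.12
position: [467.6, 317.1, 39.9]
eef_rot: [180.0, 0.0, 84.5]
force: [-1.8, -1.7, 10.0]
gripper_width: 11.2
grip_force: 43.8
```

Call:
jog_arm([
  [0.75, 0, 0, 0, 0],
  [0.72, 0, 0, 0, 0],
  [0.72, 0, 0, 0, 0],
  [0.72, 0, 0, -0.3, 0],
  [0.72, 0, 0, -0.8, 0],
  [0.72, 0, 0, -1, 0],
  [0.72, 0, 0, -1, 0],
  [0.72, 0, 0, -1, 0],
  [0.72, -1, 0, -1, 0],
  [0.72, -1, 0, 0, 0],
  [0.72, -1, 0, 0, 0],
  [0.72, -1, -0.5, 0, 0],
  [0.72, -1, -1, 0, 0],
  [0.72, -1, -1, 0, 0],
  [0.72, 0, -1, 0, 0],
  [0.72, 0, 0, 0, 0],
])

```text
time_s: 35.12
position: [364.8, 176.0, 166.8]
eef_rot: [-180.0, 0.1, 84.6]
force: [0.4, -0.0, 0.3]
gripper_width: 24.2
grip_force: 0.0
```

```bash
python3 - <<'E'
from h import *
rm=R.from_euler('z',-5.4,degrees=True).as_matrix()
for n in('scene','top'):
    im,d=robot.snapshot(n); L=(cloud(n,d)-[513.6,309,0])@rm; hsv=cv2.cvtColor(im,cv2.COLOR_RGB2HSV); H,S,V=[hsv[...,i].astype(int) for i in range(3)]
    for nm,m in(('pink',(H>150)&(H<176)&(S>80)&(np.abs(L-[-47,0,50])<[25,45,40]).all(-1)),('top face',(np.abs(L-[-47,0,58])<[14,45,4]).all(-1)),('blue',(H>95)&(H<130)&(S>90)&(np.abs(L-[0,0,58])<[15,45,5]).all(-1))):
        q=L[m]; print(n,nm,len(q),np.round(np.percentile(q,[3,50,97],axis=0),1).tolist() if len(q)>5 else '')
    Ls=(cloud(n,d)-[530.6,-11.8,0])@R.from_euler('z',-8.75,degrees=True).as_matrix()
    m=((H>175)|(H<6))&(S>150)&(np.abs(Ls-[28,45,115])<[25,50,20]).all(-1); print('post y',np.round(np.percentile(Ls[m][:,1],[2,98]),1))
    m=(H>20)&(H<35)&(S>80)&(np.abs(Ls-[-40,59,65])<[15,15,15]).all(-1); print('btn z',np.percentile(Ls[m][:,2],80))
im,_=robot.snapshot('scene'); a=cv2.resize(im[255:350,310:430],None,fx=5,fy=5,interpolation=cv2.INTER_CUBIC); cv2.imwrite('pics/fin.png',cv2.convertScaleAbs(a,alpha=1.5)[...,::-1])
s=robot.read_state(); print(s['time_s'],s['position'],s['force'])
E
```

```text
scene pink 241 [[-50.8, -36.3, 30.8], [-42.2, -6.4, 53.8], [-39.1, 24.5, 61.2]]
scene top face 148 [[-52.3, -36.2, 54.6], [-45.6, 0.8, 58.0], [-39.5, 36.7, 61.3]]
scene blue 124 [[-4.0, -34.8, 53.4], [2.5, -5.5, 58.1], [8.2, 23.6, 62.2]]
post y [14.5 35.9]
btn z 71.10529319016457
top pink 147 [[-53.7, -36.7, 34.3], [-48.6, -4.6, 57.8], [-42.8, 27.9, 61.4]]
top top face 156 [[-53.4, -36.5, 54.5], [-47.7, 0.3, 58.1], [-42.0, 38.0, 61.3]]
top blue 116 [[-5.0, -32.6, 54.6], [0.3, -0.3, 57.9], [5.5, 29.0, 61.4]]
post y [17.1 34.4]
btn z 71.88964644099724
35.275 [367.48550244 176.87529467 166.53609123] [ 0.56686954 -0.23857138 -0.2680908 ]
```

View pics/fin.png

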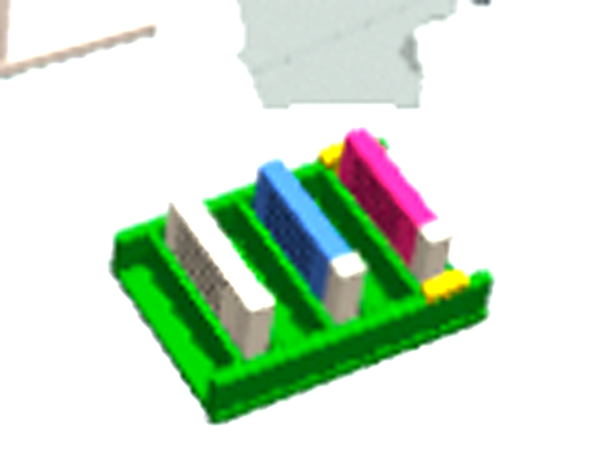

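The pink cassette at (395,200) in the crop stands fully down between the yellow tabs, level with its neighbours (top at 58 mm). The striker is home and the button is up.

```bash
python3 -c "
from workcell import robot
print(robot.close_job())"
```

```text
the job is handed in; nothing more can be done
None
```

The job is handed in, with no verdict returned: the cassette was stamped and stands fully down in the yellow-ended slot, the striker is home and the button up by the last camera check, and the clock stood at about 35 s of the 67 s allowed.

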